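# Pack hub flanges head to tail in a stop frame

### The arm

A 6-joint arm with a two-finger parallel gripper is mounted at the origin on a cart in front of the work surface, level with it; the furniture and walls round the work are solid. World frame = base frame: x ahead of the robot, y to its left, z up, the work surface at z = 0. Lengths are in m, angles in rad, forces in N, time in s.
With the tool pointing down it reaches from about 0.375 to 0.9 m from the base axis. Payload 3.1 kg.
Tool frame: the origin (TCP) lies on the mounting face of the last link; the fingertips stand 182 mm ahead of it and the grasp point (between the pads) lies 164 mm ahead of it; z points along the fingers, y is the line along which they close (so a half turn about z gives the same grasp; the last joint's range is limited). The gripper opens to 87 mm and grips with 3 to 60 N. Pads are 19 mm wide; open, the fingers measure 117 mm over their backs; the gripper's body (75 mm by 190 mm) begins 51 mm behind the grasp point.
Start: joints at [0.98, 0.527, 1.433, -0, 1.181, -0.178], TCP at [0.251, 0.572, 0.405] pointing down, gripper open.
Joint ranges: [-3.08, 3.08], [-0.75, 2.2], [0.22, 2.44], [-1.43, 4.57], [0, 2.65], [-2.85, 2.85]. Speed limits (rad/s): [2.79, 2.79, 3.14, 3.14, 3.14, 3.14].

### API

Orientations are given as a rotation vector (axis times angle).
In Python, from rig import read_state, camera, r gives the robot as it stands.
- The arm moves only by the tool jog_arm, never from a script. Its argument "increments" is a list of rows, each a list of 6 numbers: the shift along the world's x, y, z in m, then the turn, a rotation vector about the world's x, y, z in rad. In form: [[dx, dy, dz, rx, ry, rz], ...]. A call has 1 to 5 rows; each row is the pose to reach, as a shift and turn from the pose commanded when the call began; what a row does not reach only later rows make up. A row lasts 1/8 s, in which the tool goes at most 62.5 mm and 10.7 degrees, less where a joint would pass 70% of its speed; a pose out of reach is approached as far as the arm can. A call with a gripper value outside its range is refused whole. "grip" is the opening, from 0 (shut) to 1 (fully open), set as the call begins (left out, the last holds). The fingers move at their own pace and stop on an object; "grip_force" is the grip in N (left out, the last holds). Time passes only in rows, so rows that repeat a pose let the fingers close. It gives the time, the measured TCP pose, the force, the opening and the grip force at its end, in the units of the state.
- read_state(): the state, without advancing time (a new reading comes with each control period).
- camera(name): name is "side" or "top" or "wrist"; returns a dict with "color" (384x512x3 uint8, red, green, blue), "K" (3x3 intrinsics, pixels), "dist_coeffs" ([k1, k2, p1, p2, k3] as OpenCV has them; the pictures are not rectified), "view" (4x4, takes a point from world to camera coordinates). Camera axes: x right, y down, z forward; pixel columns grow to the right and rows downward; lengths in m; the calibration is good to about 2 mm. A picture is of the moment at which its call begins. There is no depth.
- r.hand_in(): hands the job in; it is judged then, once.
The state is a dict: "time": time; "joint_positions": joint angles; "qd": joint speeds; "joint_torque": joint torques, N m; "eef_pos": TCP position; "eef_rot": TCP orientation; "contact_force": force on the tool from outside, world axes, zero at the start; "torque": the same for the moment, N m; "gripper_width": opening from 0.0 (shut) to 1.0 (fully open); "gripper_force": force on a finger pad.
Only numpy, scipy, OpenCV 4.12 (cv2) and the standard library are available. Lean on these libraries where they do the work, as an engineer would, in place of code of your own. Each camera call takes 0.05 s, during which the arm holds its last target. There are 200 camera calls.

### The job

Pack the two loose steel hub flanges (hat-shaped parts) into the stop frame behind the one already lying at its end stop, hub up and hub down by turns, so that the three nest tight together in one straight row and none sticks out of the open end. They can simply be slid along the bench: leave each flange the way up it stands now without tipping it over, and leave the timer, small bottle, beaker and marker where they are.

Things in the scene. Friction and masses are not known exactly. Their poses are not given: they have to be found in the camera images.
- frame: aluminium stop frame fixed on the bench, no floor: two rails 10 mm high, 12 mm wide, 74 mm apart inside, closed at the far end by a 10 mm high stop, open towards the robot. Origin on the bench at the middle of the open end; x runs inwards along the middle line, y left, z up. Inner face of the stop at x = 184 mm. Flared lead-ins run out to x = -30 mm, spreading to 108 mm inside, 129 mm outside.
- set_flange_mid (a point): centre (half-way up, 12.5 mm above the bench) of the flange already in the frame: a steel hat-shaped part, brim 68 mm across and 8 mm thick, hub 44 mm across, 25 mm high over all, 0.3 kg, loose, standing on its brim, hub up (brim 0 to 8 mm, hub 8 to 25 mm above the bench); it lies at the stop, at most 4 mm off it. z axis up.
- flange_hub_up_mid (a point): centre (half-way up) of the loose flange that stands on its brim, hub up: brim 68 mm across and 8 mm thick, hub 44 mm across, 25 mm high over all, 0.3 kg, brim 0 to 8 mm, hub 8 to 25 mm above the bench. It lies outside the open end, left or right of the frame's middle line. z axis up.
- flange_hub_down_mid (a point): centre (half-way up) of the loose flange standing on its hub, hub down: same sizes, hub 0 to 17 mm, brim 17 to 25 mm above the bench; outside the open end, on the other side of the middle line. z axis up. Its brim passes over the rails and over a hub-up flange's brim; touching neighbours then lie 56 mm apart, centre to centre (68 mm if the same way up).
- timer_mid (a point): centre of the loose white bench timer, a bystander (62 x 62 mm, 20 mm high) right of the frame
- reagent_small_mid (a point): centre of the loose small brown bottle, a bystander (42 mm across, 76 mm high) left of the frame
- beaker_small_mid (a point): centre of the loose small beaker, a bystander (62 mm across, 63 mm high) left of the frame
- marker_mid (a point): centre of the loose marker pen, a bystander (140 mm long, 13 mm thick, lying) right of the frame

How it is judged:
At the end, for the whole second after the job is handed in: From the stop outwards: hub up, hub down, hub up, all flat on the bench. Neighbours' centres under 60 mm apart (56 when touching), within 12 mm of the middle line, the first at least 144 mm and the last at least 30 mm in from the open end (horizontal distance between set_flange_mid and flange_hub_down_mid below 0.06 m and horizontal distance between flange_hub_down_mid and flange_hub_up_mid below 0.06 m and x of set_flange_mid in the frame of frame above 0.144 m and x of flange_hub_up_mid in the frame of frame above 0.03 m and y of set_flange_mid in the frame of frame between -0.012 and 0.012 m and angle between each of set_flange_mid, flange_hub_up_mid, flange_hub_down_mid's own z axis and vertical below 0.08 rad and height (world z) of each of set_flange_mid, flange_hub_up_mid, flange_hub_down_mid below 0.017 m and y of flange_hub_up_mid in the frame of frame between -0.012 and 0.012 m and y of flange_hub_down_mid in the frame of frame between -0.012 and 0.012 m).
It fails at once if the white bench timer is pushed more than 30 mm (distance of timer_mid from where it was at the start of the episode above 0.03 m).
It fails at once if the small brown bottle is pushed more than 30 mm (distance of reagent_small_mid from where it was at the start of the episode above 0.03 m).
It fails at once if the small beaker is pushed more than 30 mm (distance of beaker_small_mid from where it was at the start of the episode above 0.03 m).
It fails at once if the marker pen is pushed more than 30 mm (distance of marker_mid from where it was at the start of the episode above 0.03 m).
It fails at once if a flange is tipped over (angle between any of set_flange_mid, flange_hub_up_mid, flange_hub_down_mid's own z axis and vertical above 0.6 rad).
It also fails if it takes over 67 s, if anything falls off the work surface, if the arm or the gripper's body presses on something with over 40 N, if the wrist force passes 120 N, or if a joint passes its speed limit or range.

## Working session

There is one attempt and no reset: what is moved stays moved. The work goes in short steps, Python scripts to look and compute and a tool call to move; the robot and the scene stay as the last step left them, time stands still between calls to the robot, and variables do not carry over. Pictures are saved under pics/ and viewed, at most 10 in all, crops included, and the job is handed in when it is done.

Besides the shell and the picture viewer there is one more tool, called after "Request:" as name([rows], argument=value, ...), one row to a line, values as JSON. jog_arm: Moves the arm, as the interface text tells. Its arguments: {"type":"object","properties":{"increments":{"type":"array"},"grip":{"type":"number"},"grip_force":{"type":"number"}},"required":["increments"]}

```bash
mkdir -p pics
cat > h.py <<'E'
import numpy as np, cv2
from rig import read_state, camera, r
def px2w(c,uv,z):
    p=cv2.undistortPoints(np.array(uv,float).reshape(-1,1,2),np.array(c["K"]),np.array(c["dist_coeffs"])).reshape(-1,2)
    V=np.array(c["view"]);R=V[:3,:3];o=-R.T@V[:3,3]
    d=np.c_[p,np.ones(len(p))]@R
    return o+d*((z-o[2])/d[:,2])[:,None]
def w2px(c,P):
    V=np.array(c["view"])
    return cv2.projectPoints(np.array(P,float).reshape(-1,1,3),cv2.Rodrigues(V[:3,:3])[0],V[:3,3],np.array(c["K"]),np.array(c["dist_coeffs"]))[0].reshape(-1,2)
def save(c,n): cv2.imwrite("pics/"+n,cv2.cvtColor(c["color"],cv2.COLOR_RGB2BGR))
E
python3 - <<'E'
from h import *
import pickle
for n in("top","side"):
    c=camera(n);V=np.array(c["view"]);print(n,-V[:3,:3].T@V[:3,3]);save(c,n+"0.png");pickle.dump(c,open(n+"0.pkl","wb"))
s=read_state();print(s["time"],s["eef_pos"],s["eef_rot"])
E
```

```text
top [0.39861131 0.31995699 1.11678455]
side [ 0.43739204 -0.46182508  0.40749674]
0.1 [0.25051838 0.57225651 0.40384744] [-6.43601042e-01 -3.07418862e+00  2.89643738e-03]
```

View pics/top0.png

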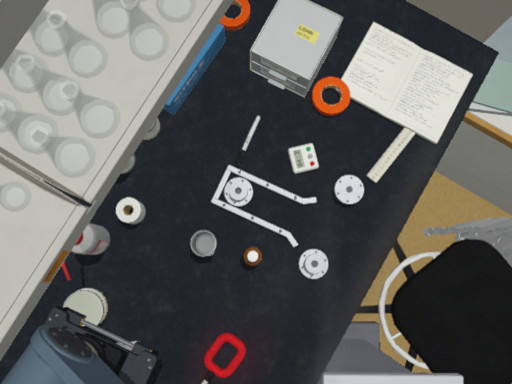

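View pics/side0.png

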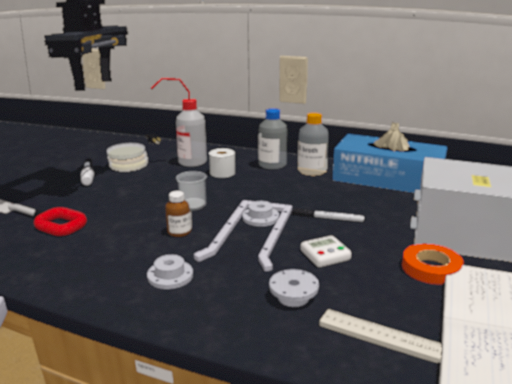

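Top view: the frame's stop is at about (222,186) and it opens towards the lower right. The hub-up flange is at (314,264), the hub-down flange at (349,190) and the set flange at (238,191). The side view confirms the hubs: up at (171,270), down at (294,288).

Run:
```python
from h import *
import pickle
c=pickle.load(open("top0.pkl","rb"));g=cv2.cvtColor(c["color"],cv2.COLOR_RGB2GRAY)
m=(g>110).astype(np.uint8)
n,l,st,ce=cv2.connectedComponentsWithStats(m)
for name,u,v,z in(("down",349,190,.025),("up",314,264,.008),("timer",304,157,.02),("bottle",253,257,.07),("beaker",203,243,.06),("marker",250,135,.013),("frame",290,235,.01)):
    w=l[v-6:v+7,u-6:u+7];w=w[w>0]; k=np.bincount(w).argmax()
    cs,_=cv2.findContours((l==k).astype(np.uint8),cv2.RETR_EXTERNAL,cv2.CHAIN_APPROX_NONE)
    ct=max(cs,key=len).reshape(-1,2); W=px2w(c,ct,z)
    (x,y),rad=cv2.minEnclosingCircle((W[:,:2]*1000).astype(np.float32))
    print(name,st[k],np.round([x,y,rad],1),np.round(cv2.minAreaRect((W[:,:2]*1000).astype(np.float32))[1],1),W.mean(0).round(4))
    if name=="frame":
        print("hull",np.round(cv2.approxPolyDP((W[:,:2]*1000).astype(np.float32),4,True).reshape(-1,2)))
s=c["color"][150:270,200:370]
cv2.imwrite("pics/crop.png",cv2.resize(s[:,:,::-1],(800,565),interpolation=cv2.INTER_CUBIC))
```

```text
down [334 175  30  29 690] [570.7 101.3  35. ] [65.9 68. ] [0.5704 0.1012 0.025 ]
up [299 249  30  30 694] [397.9 182.2  34.7] [66.3 67.1] [0.3977 0.182  0.008 ]
timer [288 143  31  31 684] [643.8 207.   41.6] [63.3 62.2] [0.6442 0.2076 0.02  ]
bottle [247 250  12  12 117] [412.6 323.2  13.1] [23.8 24. ] [0.4125 0.3231 0.07  ]
beaker [191 231  26  26 439] [437.8 431.6  30.2] [55.2 55.4] [0.4379 0.4318 0.06  ]
marker [242 115  18  36 168] [706.3 333.5  46. ] [11.1 92. ] [0.7038 0.3319 0.013 ]
frame [ 211  165  106   82 2000] [535.2 299.1 124.2] [225.8 126.2] [0.5382 0.3029 0.01  ]
hull [[625. 384.]
 [536. 422.]
 [462. 250.]
 [437. 229.]
 [439. 220.]
 [472. 241.]
 [528. 370.]
 [531. 347.]
 [547. 328.]
 [574. 327.]
 [593. 336.]
 [538. 211.]
 [541. 178.]
 [550. 176.]
 [549. 209.]]
```

View pics/crop.png

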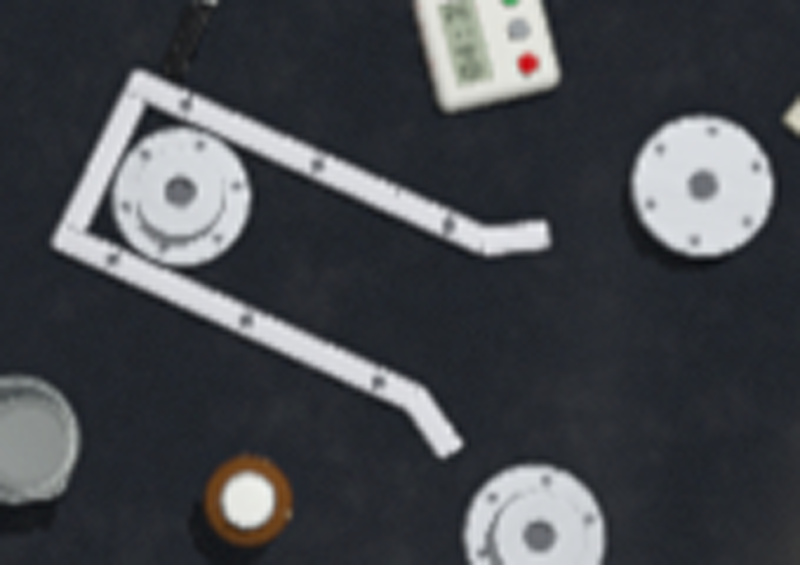

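The frame origin is at about (0.5045,0.2255) and its inward axis is (0.397,0.918). In frame coordinates the hub-up flange is at (-82,+80) mm and the hub-down at (-88,-110) mm. The outer width measures 97 mm against 98 mm given, so the measurements fit. I'll grip across the frame, starting with the hub-down flange.

Request:
jog_arm([
  [0.032, -0.047, -0.01, 0, 0, -0.16],
  [0.064, -0.094, -0.03, 0, 0, -0.32],
  [0.096, -0.141, -0.05, 0, 0, -0.48],
  [0.128, -0.188, -0.06, 0, 0, -0.64],
  [0.16, -0.235, -0.07, 0, 0, -0.8],
], grip=1)

```text
time: 0.72
eef_pos: [0.4114, 0.3359, 0.3341]
eef_rot: [-1.797, -2.577, 0.001]
contact_force: [1.0, -0.1, 0.8]
gripper_width: 0.999
gripper_force: 0.0
```

Request:
jog_arm([
  [0.032, -0.047, -0.01, 0, 0, -0.16],
  [0.064, -0.094, -0.02, 0, 0, -0.32],
  [0.096, -0.141, -0.03, 0, 0, -0.48],
  [0.128, -0.188, -0.04, 0, 0, -0.64],
  [0.16, -0.235, -0.05, 0, 0, -0.765],
])

```text
time: 1.35
eef_pos: [0.5715, 0.1008, 0.2841]
eef_rot: [-2.628, -1.72, 0.001]
contact_force: [0.5, 0.8, 0.5]
gripper_width: 1.003
gripper_force: 0.0
```

Request:
jog_arm([
  [0, 0, 0, 0, 0, 0],
  [0, 0, 0, 0, 0, 0],
])

```text
time: 1.6
eef_pos: [0.5701, 0.1025, 0.2842]
eef_rot: [-2.623, -1.726, 0.003]
contact_force: [0.2, -0.1, -0.5]
gripper_width: 1.001
gripper_force: 0.0
```

Run:
```python
from h import *
c=camera("wrist");save(c,"w1.png");s=read_state();print(s["time"],s["eef_pos"],s["eef_rot"],w2px(c,[.571,.101,.025]))
g=cv2.cvtColor(c["color"],cv2.COLOR_RGB2GRAY)
cs,_=cv2.findContours((g>110).astype(np.uint8),cv2.RETR_EXTERNAL,cv2.CHAIN_APPROX_NONE)
for k in cs:
    if len(k)>80:
        W=px2w(c,k.reshape(-1,2),.025);print(cv2.boundingRect(k),np.round(cv2.minEnclosingCircle((W[:,:2]*1000).astype(np.float32))[0],1),cv2.minEnclosingCircle((W[:,:2]*1000).astype(np.float32))[1])
```

```text
1.65 [0.56974336 0.10323097 0.28447366] [-2.62244683e+00 -1.72726276e+00  2.28094337e-03] [[252.07206024 201.18148925]]
(258, 263, 151, 15) [616.   14.2] 70.12698364257812
(347, 233, 46, 19) [653.9  22.8] 23.421775817871094
(297, 222, 25, 30) [605.8  48.3] 16.263473510742188
(213, 163, 77, 75) [570.  100.9] 34.10111999511719
(9, 154, 78, 71) [410.6 181.6] 34.7676887512207
(442, 0, 70, 230) [777.   82.3] 98.90515899658203
(234, 0, 102, 100) [642.4 204.3] 38.99151611328125
(159, 0, 40, 135) [557.8 222.1] 49.194942474365234
(51, 0, 33, 134) [480.  256.8] 49.47273254394531
```

View pics/w1.png

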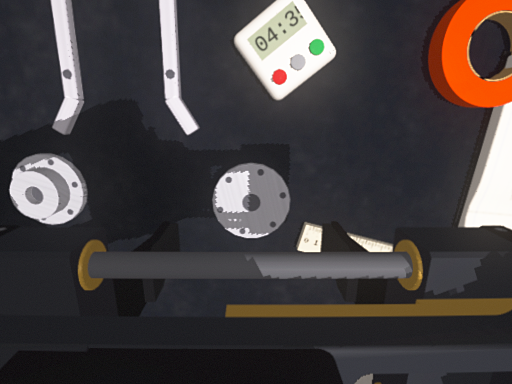

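The wrist view shows the hub-down flange at (251,200), which matches (0.570,0.101), and the rails are vertical in the picture, so the yaw is right. Descending to grip its brim.

Request:
jog_arm([
  [0, -0.001, -0.03, 0, 0, 0],
  [0, -0.001, -0.06, 0, 0, 0],
  [0, -0.001, -0.08, 0, 0, 0],
  [0, -0.001, -0.0895, 0, 0, 0],
  [0, -0.001, -0.0895, 0, 0, 0],
])

```text
time: 2.28
eef_pos: [0.5701, 0.1025, 0.1951]
eef_rot: [-2.622, -1.729, 0.001]
contact_force: [-0.4, -0.0, -0.1]
gripper_width: 1.0
gripper_force: 0.0
```

Request:
jog_arm([
  [0, 0, 0, 0, 0, 0],
  [0, 0, 0, 0, 0, 0],
  [0, 0, 0, 0, 0, 0],
  [0, 0, 0, 0, 0, 0],
], grip=0.7, grip_force=20)

```text
time: 2.78
eef_pos: [0.5708, 0.1015, 0.196]
eef_rot: [2.624, 1.726, 0.001]
contact_force: [-0.9, 0.8, 5.3]
gripper_width: 0.773
gripper_force: 20.0
```

Request:
jog_arm([
  [-0.012, 0.01, 0.001, 0, 0, 0],
  [-0.034, 0.029, 0.001, 0, 0, 0],
  [-0.058, 0.048, 0.001, 0, 0, 0],
  [-0.08, 0.067, 0.001, 0, 0, 0],
  [-0.088, 0.0735, 0.001, 0, 0, 0],
])

```text
time: 3.4
eef_pos: [0.4806, 0.1761, 0.196]
eef_rot: [-2.622, -1.729, 0.003]
contact_force: [0.4, 0.2, -2.5]
gripper_width: 0.776
gripper_force: 20.0
```

Request:
jog_arm([
  [0, 0, 0, 0, 0, 0],
])

```text
time: 3.52
eef_pos: [0.4819, 0.1755, 0.196]
eef_rot: [-2.623, -1.728, 0.002]
contact_force: [-0.2, 0.1, -2.3]
gripper_width: 0.775
gripper_force: 20.0
```

Run:
```python
from h import *
c=camera("wrist");save(c,"w2.png");s=read_state();print(s["time"],s["eef_pos"],s["eef_rot"],s["contact_force"],s["gripper_width"])
t=camera("top");g=cv2.cvtColor(t["color"],cv2.COLOR_RGB2GRAY)
for n,c in(("w",c),("t",t)):
  g=cv2.cvtColor(c["color"],cv2.COLOR_RGB2GRAY)
  # rail sampling: inner/outer edges at frame x stations
  o=np.array([.5045,.2255]);d=np.array([.397,.918]);nn=np.array([-.918,.397])
  for x in(.03,.06,.09,.12):
    out=[]
    for sg in(1,-1):
      ys=sg*np.arange(.025,.065,.0005)
      P=np.c_[o+x*d+ys[:,None]*nn,np.full(len(ys),.010)]
      v=cv2.remap(g,w2px(c,P).astype(np.float32).reshape(-1,1,2),None,cv2.INTER_LINEAR).ravel()
      b=ys[v>130]; out.append((round(b.mean()*1000,1),len(b)) if len(b) else None)
    print(n,x,out)
```

```text
3.575 [0.48278324 0.17507095 0.19606752] [ 2.62396514e+00  1.72732759e+00 -2.58757998e-05] [ 0.31201367 -1.09707339 -2.07636251] 0.7688109789319431
w 0.03 [(np.float64(42.3), 26), (np.float64(-42.3), 24)]
w 0.06 [(np.float64(42.0), 27), (np.float64(-42.8), 24)]
w 0.09 [None, None]
w 0.12 [None, None]
t 0.03 [(np.float64(43.0), 27), (np.float64(-43.0), 27)]
t 0.06 [(np.float64(42.8), 26), (np.float64(-42.8), 26)]
t 0.09 [(np.float64(43.1), 20), (np.float64(-43.3), 20)]
t 0.12 [(np.float64(42.5), 27), (np.float64(-43.5), 27)]
```

View pics/w2.png

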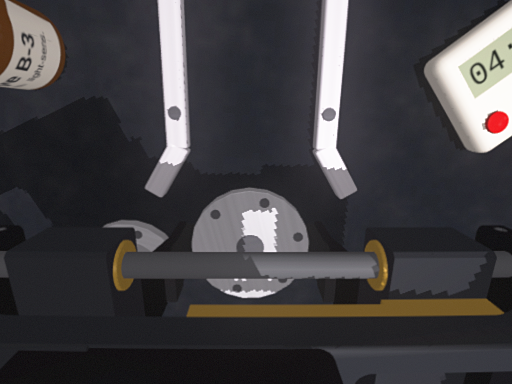

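The flange is held, centred on the frame's middle line at (250,243), and the rails lie at ±43 mm. Running in along the axis.

Request:
jog_arm([
  [0.008, 0.018, 0, 0, 0, 0],
  [0.02, 0.046, 0, 0, 0, 0],
  [0.032, 0.074, 0, 0, 0, 0],
  [0.044, 0.102, 0, 0, 0, 0],
  [0.052, 0.12, 0, 0, 0, 0],
])

```text
time: 4.25
eef_pos: [0.5362, 0.2967, 0.1962]
eef_rot: [2.624, 1.726, 0.004]
contact_force: [0.0, -0.1, -3.7]
gripper_width: 0.776
gripper_force: 20.0
```

Request:
jog_arm([
  [0.0015, 0.0035, -0.001, 0, 0, 0],
  [0.003, 0.007, -0.001, 0, 0, 0],
  [0.0045, 0.0105, -0.001, 0, 0, 0],
  [0.006, 0.014, -0.001, 0, 0, 0],
  [0.006, 0.014, -0.001, 0, 0, 0],
])

```text
time: 4.88
eef_pos: [0.5407, 0.308, 0.196]
eef_rot: [2.625, 1.725, -0.002]
contact_force: [-1.3, -2.3, 4.8]
gripper_width: 0.774
gripper_force: 20.0
```

Request:
jog_arm([
  [0.0004, 0.001, 0, 0, 0, 0],
  [0.0008, 0.002, 0, 0, 0, 0],
  [0.0012, 0.003, 0, 0, 0, 0],
  [0.0016, 0.004, 0, 0, 0, 0],
  [0.0016, 0.004, 0, 0, 0, 0],
])

```text
time: 5.5
eef_pos: [0.5419, 0.311, 0.196]
eef_rot: [2.624, 1.726, -0.007]
contact_force: [-2.7, -6.2, 8.1]
gripper_width: 0.77
gripper_force: 20.0
```

Request:
jog_arm([
  [0.0004, 0.001, 0, 0, 0, 0],
  [0.0008, 0.002, 0, 0, 0, 0],
  [0.0008, 0.002, 0, 0, 0, 0],
])

```text
time: 5.88
eef_pos: [0.5424, 0.3123, 0.1959]
eef_rot: [2.623, 1.726, -0.01]
contact_force: [-2.5, -8.9, 8.9]
gripper_width: 0.773
gripper_force: 20.0
```

Request:
jog_arm([
  [0, 0, 0, 0, 0, 0],
  [0, 0, 0, 0, 0, 0],
  [0, 0, 0.01, 0, 0, 0],
  [0, 0, 0.05, 0, 0, 0],
  [0, 0, 0.09, 0, 0, 0],
], grip=1)

```text
time: 6.5
eef_pos: [0.543, 0.3152, 0.2863]
eef_rot: [-2.624, -1.727, 0.001]
contact_force: [1.2, 0.2, -0.2]
gripper_width: 0.995
gripper_force: 0.0
```

Request:
jog_arm([
  [-0.03, -0.026, 0, 0, 0, 0],
  [-0.066, -0.06, 0, 0, 0, 0],
  [-0.11, -0.1, 0, 0, 0, 0],
  [-0.145, -0.131, 0, 0, 0, 0],
  [-0.145, -0.131, 0, 0, 0, 0],
])

```text
time: 7.12
eef_pos: [0.3948, 0.1827, 0.2856]
eef_rot: [-2.624, -1.723, 0.007]
contact_force: [0.3, 0.3, -0.6]
gripper_width: 1.001
gripper_force: 0.0
```

Run:
```python
from h import *
c=camera("wrist");save(c,"w3.png");s=read_state();print(s["time"],s["eef_pos"],s["eef_rot"],s["gripper_width"])
def blobs(c,z,box=None):
  g=cv2.cvtColor(c["color"],cv2.COLOR_RGB2GRAY)
  cs,_=cv2.findContours((g>100).astype(np.uint8),cv2.RETR_EXTERNAL,cv2.CHAIN_APPROX_NONE)
  for k in cs:
    if 70<len(k)<400:
        W=px2w(c,k.reshape(-1,2),z);q=cv2.minEnclosingCircle((W[:,:2]*1000).astype(np.float32))
        if 31<q[1]<38: print(cv2.boundingRect(k),np.round(q[0],1),q[1])
blobs(c,.008);t=camera("top");blobs(t,.008);blobs(t,.025);save(t,"t3.png")
```

```text
7.175 [0.39738738 0.18357797 0.28584918] [-2.62560255e+00 -1.72493255e+00 -5.35864773e-04] 0.9989804916615008
(218, 157, 73, 71) [397.4 182.3] 34.537864685058594
(466, 12, 46, 94) [635.1 204.5] 36.564414978027344
(190, 230, 27, 27) [440.8 436.3] 32.037837982177734
(116, 197, 29, 26) [514.7 611.7] 35.34299087524414
(190, 230, 27, 27) [440.1 434.5] 31.54652976989746
(116, 197, 29, 26) [512.9 607.2] 34.80109786987305
```

View pics/w3.png

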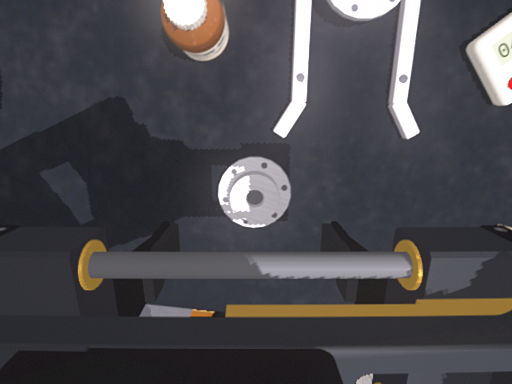

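View pics/t3.png

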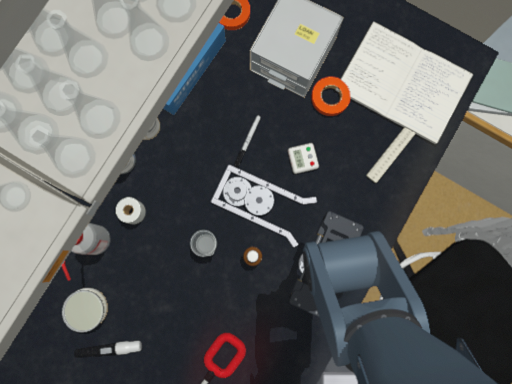

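The top view shows the first two flanges nested at (236,190) and (260,200). The wrist view puts the hub-up flange at (0.3975,0.182), just under the tool. Gripping its hub next.

Request:
jog_arm([
  [0, -0.001, -0.03, 0, 0, 0],
  [0, -0.001, -0.06, 0, 0, 0],
  [0, -0.001, -0.08, 0, 0, 0],
  [0, -0.001, -0.09, 0, 0, 0],
  [0, -0.001, -0.09, 0, 0, 0],
])

```text
time: 7.85
eef_pos: [0.3989, 0.1835, 0.1948]
eef_rot: [2.624, 1.727, 0.001]
contact_force: [0.2, -0.7, -0.2]
gripper_width: 1.002
gripper_force: 0.0
```

Request:
jog_arm([
  [0, 0, 0, 0, 0, 0],
  [0, 0, 0, 0, 0, 0],
  [0, 0, 0, 0, 0, 0],
  [0, 0, 0, 0, 0, 0],
  [0, 0, 0, 0, 0, 0],
], grip=0.42, grip_force=20)

```text
time: 8.48
eef_pos: [0.3981, 0.183, 0.1954]
eef_rot: [2.625, 1.726, 0.0]
contact_force: [-0.4, 1.0, -0.2]
gripper_width: 0.521
gripper_force: 0.3
```

Request:
jog_arm([
  [0, 0, 0, 0, 0, 0],
  [0, 0, 0, 0, 0, 0],
  [0, 0, 0, 0, 0, 0],
])

```text
time: 8.85
eef_pos: [0.398, 0.183, 0.1953]
eef_rot: [-2.625, -1.727, 0.0]
contact_force: [-0.4, 0.1, 2.2]
gripper_width: 0.495
gripper_force: 20.0
```

Request:
jog_arm([
  [0.01, -0.003, 0.001, 0, 0, 0],
  [0.03, -0.008, 0.001, 0, 0, 0],
  [0.05, -0.014, 0.001, 0, 0, 0],
  [0.07, -0.019, 0.001, 0, 0, 0],
  [0.0785, -0.0215, 0.001, 0, 0, 0],
])

```text
time: 9.48
eef_pos: [0.4785, 0.161, 0.196]
eef_rot: [2.624, 1.725, 0.003]
contact_force: [-0.2, 0.8, -3.5]
gripper_width: 0.5
gripper_force: 20.0
```

Request:
jog_arm([
  [0, 0, 0, 0, 0, 0],
  [0, 0, 0, 0, 0, 0],
])

```text
time: 9.72
eef_pos: [0.4755, 0.1615, 0.196]
eef_rot: [-2.623, -1.726, 0.004]
contact_force: [0.3, -0.2, -3.5]
gripper_width: 0.5
gripper_force: 20.0
```

Request:
jog_arm([
  [0.006, 0.014, 0, 0, 0, 0],
  [0.015, 0.034, 0, 0, 0, 0],
  [0.024, 0.055, 0, 0, 0, 0],
  [0.032, 0.075, 0, 0, 0, 0],
  [0.038, 0.088, 0, 0, 0, 0],
])

```text
time: 10.35
eef_pos: [0.5146, 0.2513, 0.1963]
eef_rot: [2.623, 1.729, 0.001]
contact_force: [-0.0, 0.2, -3.0]
gripper_width: 0.498
gripper_force: 20.0
```

Request:
jog_arm([
  [0.0012, 0.003, -0.001, 0, 0, 0],
  [0.0024, 0.006, -0.001, 0, 0, 0],
  [0.0036, 0.008, -0.001, 0, 0, 0],
  [0.004, 0.0095, -0.001, 0, 0, 0],
  [0.004, 0.0095, -0.001, 0, 0, 0],
])

```text
time: 10.98
eef_pos: [0.5185, 0.2587, 0.1954]
eef_rot: [-2.625, -1.726, 0.001]
contact_force: [-0.9, -2.2, 2.7]
gripper_width: 0.496
gripper_force: 20.0
```

Request:
jog_arm([
  [0.0004, 0.001, 0, 0, 0, 0],
  [0.0008, 0.002, 0, 0, 0, 0],
  [0.0012, 0.003, 0, 0, 0, 0],
  [0.0012, 0.003, 0, 0, 0, 0],
])

```text
time: 11.48
eef_pos: [0.5195, 0.2608, 0.1953]
eef_rot: [2.623, 1.728, -0.005]
contact_force: [-2.4, -7.8, 4.2]
gripper_width: 0.498
gripper_force: 20.0
```

Request:
jog_arm([
  [0.0004, 0.001, 0, 0, 0, 0],
  [0.0008, 0.002, 0, 0, 0, 0],
  [0.0008, 0.002, 0, 0, 0, 0],
])

```text
time: 11.85
eef_pos: [0.5198, 0.2616, 0.1953]
eef_rot: [2.621, 1.728, -0.011]
contact_force: [-2.6, -12.9, 6.1]
gripper_width: 0.497
gripper_force: 20.0
```

Request:
jog_arm([
  [0, 0, 0, 0, 0, 0],
  [0, 0, 0, 0, 0, 0],
  [0, 0, 0.01, 0, 0, 0],
  [0, 0, 0.05, 0, 0, 0],
  [0, 0, 0.1, 0, 0, 0],
], grip=0.8)

```text
time: 12.48
eef_pos: [0.5203, 0.2644, 0.2959]
eef_rot: [-2.624, -1.727, 0.002]
contact_force: [0.6, 0.5, -0.6]
gripper_width: 0.791
gripper_force: 0.0
```

Request:
jog_arm([
  [-0.03, -0.05, 0.02, 0, 0, 0],
  [-0.05, -0.1, 0.05, 0, 0, 0],
  [-0.06, -0.15, 0.05, 0, 0, 0],
  [-0.06, -0.18, 0.05, 0, 0, 0],
  [-0.06, -0.18, 0.05, 0, 0, 0],
])

```text
time: 13.1
eef_pos: [0.4608, 0.0828, 0.3461]
eef_rot: [2.626, 1.722, 0.003]
contact_force: [-0.2, 1.4, 0.0]
gripper_width: 0.795
gripper_force: 0.0
```

Run:
```python
from h import *
t=camera("top");s=camera("wrist");print(read_state()["time"])
cv2.imwrite("pics/t4.png",cv2.resize(t["color"][130:290,180:380,::-1],(750,600),interpolation=cv2.INTER_CUBIC));save(s,"s4.png")
o=np.array([.5045,.2255]);d=np.array([.397,.918]);nn=np.array([-.918,.397])
# dark bore in each part's top face (z=25)
for nm,c in(("top",t),("wrist",s)):
  g=cv2.GaussianBlur(cv2.cvtColor(c["color"],cv2.COLOR_RGB2GRAY),(3,3),0)
  for x in(.15,.094,.038):
    u,v=w2px(c,[*(o+x*d),.025])[0].astype(int);k=9
    if not(k<u<500 and k<v<370):continue
    w=255.-g[v-k:v+k+1,u-k:u+k+1];w=np.clip(w-100,0,None)
    yy,xx=np.mgrid[-k:k+1,-k:k+1];w*=(xx**2+yy**2<40)
    p=px2w(c,[[u+(w*xx).sum()/w.sum(),v+(w*yy).sum()/w.sum()]],.025)[0,:2]-o
    print(nm,np.round([p@d*1000,p@nn*1000],1))
```

```text
13.2
top [148.8  -1.2]
top [92.8 -0.3]
top [36.8 -0.5]
```

View pics/t4.png

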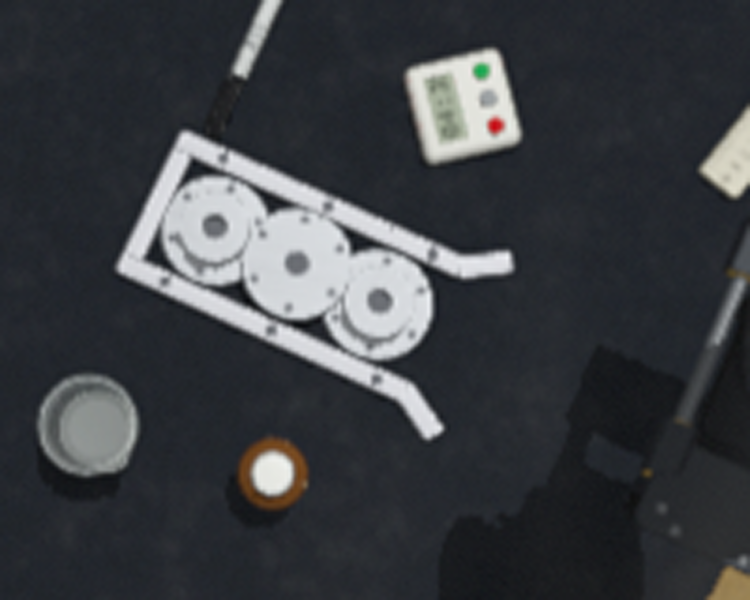

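View pics/s4.png

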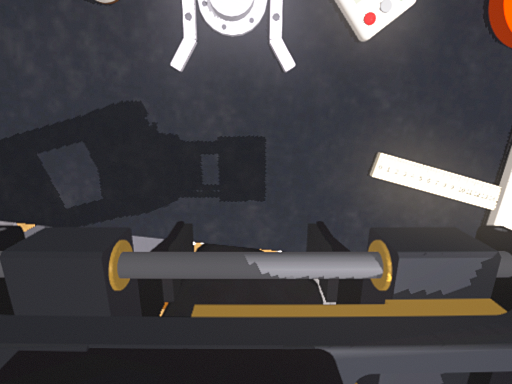

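The top view shows the three flanges nested in one row at crop pixels (214,226), (297,263) and (380,300). Their centres are 56.0 mm apart, within 1.2 mm of the middle line, and the last is 37 mm in from the open end. The other items have not moved.

```bash
python3 -c "
from rig import r
print(r.hand_in())"
```

```text
the job is handed in; nothing more can be done
None
```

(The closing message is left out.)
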